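# Fit the spacer in the bonding jig and hold the phone flush

## Robot

A 6-joint arm with a two-finger parallel gripper is mounted at the origin on a cart in front of the work surface, level with it; the furniture and walls round the work are solid. World frame = base frame: x ahead of the robot, y to its left, z up, the work surface at z = 0. Lengths are in m, angles in rad, forces in N, time in s.
With the tool pointing down it reaches from about 0.35 to 0.975 m from the base axis. Payload 4.9 kg.
Tool frame: the origin (TCP) lies at the very end of the fingers, on their centre line; the grasp point (between the pads) lies 19 mm behind it; z points along the fingers, y is the direction in which the jaws open and shut (so a half turn about z gives the same grasp; the last joint's range is limited). The gripper opens to 85 mm and grips with 20 to 120 N. Pads are 22 mm wide; open, the fingers measure 114 mm over their backs; the gripper's body (76 mm by 85 mm) begins 54 mm behind the grasp point. The pads swing forward as they close: fully open they stand 13 mm farther back than shut.
Start: joints at [1.155, 0.053, 1.613, -0, 1.476, -0.119], TCP at [0.183, 0.598, 0.231] pointing down, gripper open.
Joint ranges: [-3.01, 3.01], [-1.01, 2.22], [0.06, 2.58], [-1.02, 4.17], [0.09, 2.62], [-3.14, 3.14]. Speed limits (rad/s): [2.57, 2.57, 3.14, 3.14, 3.14, 3.14].

## Interface

Orientations are given as a unit quaternion [w, x, y, z].
In Python, from plant import state, grab_frame, camera_model, job_done, search_frame, masks_of, place_of gives the robot as it stands.
- The arm moves only by the tool drive_tool, never from a script. Its argument "series" is a list of rows, each a list of 2 entries, a list of its own where there are three numbers: the shift along the world's x, y, z in m, then the turn, a rotation vector about the world's x, y, z in degrees. A call has 1 to 8 rows; each row is the pose to reach, as a shift and turn from the pose commanded when the call began; what a row does not reach only later rows make up. A row lasts 1/10 s, in which the tool goes at most 50 mm and 8.59 degrees, less where a joint would pass 70% of its speed; a pose out of reach is approached as far as the arm can. A call with a gripper value outside its range is refused whole. "fingers" is the closure, from -1 (fully open) to 1 (shut), so that 0 is half open, set as the call begins (left out, the last holds). The fingers move at their own pace and stop on an object; the grip force is fixed at half the most. Time passes only in rows, so rows that repeat a pose let the fingers close. It gives the time, the measured TCP pose, the force and the opening at its end, in the units of the state.
- state(): the state, without advancing time (a new reading comes with each control period).
- grab_frame(name): name is "scene" or "top" or "wrist"; returns the picture (420x560x3 uint8, red, green, blue); there is no depth.
- camera_model(name): a dict with "fovy" (degrees; the focal length in pixels is half the picture's height over the tangent of half this angle, whatever the lens; pixels are square), "cx", "cy" (the principal point, pixels), "rvec" (rotation vector, rad) and "tvec" (3), from world to camera coordinates, as OpenCV has them. Camera axes: x right, y down, z forward; pixel columns grow to the right and rows downward; lengths in m; the calibration is good to about 2 mm. A picture is of the moment at which its call begins: read the wrist's pose just before it. camera_model takes no time and is no camera call; for the wrist camera it gives the pose at the moment of the call.
- job_done(): hands the job in, once; it reports no verdict.
Trained networks look in the newest picture that a camera, given by its name, has taken for a name from the list of things; names that differ only in an ending like _2 or _b are one class to them, and where a whole thing is asked for, a point or a joint stands for the part that bears it (a point fixed in the world has none). Each returns a list of dicts, best first, with "confidence" (0 to 1); they miss things now and then, are a little off and sometimes report something else, mostly with a low value. They report only what shows in the picture. A call takes as long as a camera call.
- search_frame(camera, name): "location" ([x, y, z] in m, in world coordinates, good to about 4 mm: the middle of the surface that is visible of it).
- masks_of(camera, name): "pixels" (420x560 bool, what is visible of it).
- place_of(camera, name): "location" ([x, y, z] in m, in world coordinates, good to about 4 mm: a listed point, or the origin of a listed thing).
The state is a dict: "time": time; "joint_pos": joint angles; "joint_vel": joint speeds; "joint_efforts": joint torques, N m; "tool_pos": TCP position; "tool_rot": TCP orientation; "contact_force": force on the tool from outside, world axes, zero at the start; "ft_torque": the same for the moment, N m; "gripper_width": opening from 0.0 (shut) to 1.0 (fully open).
Only numpy, scipy, OpenCV 4.12 (cv2) and the standard library are available. Lean on these libraries where they do the work, as an engineer would, in place of code of your own. Each camera call takes 0.05 s, during which the arm holds its last target.

## Task

A phone with a freshly glued screen lies on the sprung cushion of the bonding jig. Take the wedge-nosed spacer out of its wooden stand and lower it, nose down and without dropping it, fully home into the gap at whichever end of the phone is wide enough for it - the other end is too narrow, do not force it there - and let go of it. Then press the phone down, gently, until its screen is level and flush with the jig's side rails, and finish while still holding it pressed there; leave the clamps, tape and tweezers where they lie.

Things in the scene. Friction and masses are not known exactly. Their poses are not given: they have to be found in the camera images.
- jig: Phone bonding jig, fixed on a plywood work board whose top is 62 mm above the table (z = 0.062): aluminium base plate 240 x 108 mm, two grey side rails 14 mm thick along its length, 73 mm apart inside. Origin on the board under the middle of the base; x axis along its length (240 mm), y across, z up. Floor of the base plate between the rails is 12 mm above the origin; tops of the rails and of both end stops are 30 mm above the origin.
- stop_thin: Thin steel end stop, 12 mm (along the jig) x 70 mm x 18 mm high, standing on the jig's floor between the rails, its centre 94 mm from the jig's middle along the jig's x axis, at one end or the other. Origin: centre of its underside (on the jig's floor), axes parallel to the jig's. Between it and the phone's end is the wide gap, 13.5 to 16.5 mm.
- stop_thick: Thick steel end stop, 38 mm (along the jig) x 70 mm x 18 mm high, at the other end of the jig, also 94 mm from the middle. Origin as for the thin stop. The gap between it and the phone is only 0.5 to 3.5 mm.
- phone_top (a point): Middle of the phone's screen (upper face). Black phone 146 x 70 x 8 mm, 0.12 to 0.22 kg, screen up, long side along the jig, x axis along its length, z up. It lies loose on the cushion between rails and stops, screen 4 mm above the rail tops at the start; it can be pushed a little along the jig: with the 14 mm spacer in, 3 mm of play are left in all.
- cushion (a joint): How far the sprung cushion plate under the phone is pressed down, in m: 0 at rest, about 0.004 when the phone is flush with the rails, 0.005 at its solid stop. Pressing needs about 2 N to begin and 8 N to reach flush.
- spacer_centre (a point): Centre (half-way up) of the loose white plastic spacer, 50 g: a slab 14 mm thick (its x axis) x 44 mm wide (its y axis) x 60 mm high (z axis, up), symmetric. It stands upright in the stand, foot 6 mm above the board. Fully home in the jig its foot is on the jig's floor: its centre 42 mm, its top 72 mm above the board. Grip it across its 44 mm width near the top.
- spacer_foot (a point): Centre of the spacer's foot, 30 mm under spacer_centre. The lowest 12 mm taper like a wedge on both broad faces to a foot 7 mm thick; up to 34 mm above the foot the plastic is slippery, so the nose can push the phone a millimetre or two towards the other end as it goes in.
- stand: Dark wooden block, fixed on the board, 56 x 84 x 22 mm, with an upright slot 17 x 48 mm, 16 mm deep, in which the spacer stands. Origin on the board under its middle, axes as the spacer's, z up.
- clamp_a: Blue plastic screen clamp 27 x 73 x 15 mm lying on the board behind the jig; origin at the centre of its underside. Leave alone.
- clamp_b: A second such clamp beside it. Leave alone.
- tape_black: Roll of black tape, 70 mm across, 18 mm high, lying flat; origin at the centre of its underside. Leave alone.
- tweezers_c: Tweezers 124 x 15 x 10 mm lying in front; origin at the centre of the underside. Leave alone.

How it is judged:
By the outcome, as a careful person would: the job done as asked, in the order asked, and still so for the second after the job is handed in, while the arm keeps its last pose, push and grip.
It also fails if it takes over 48 s, if anything falls off the work surface, if the arm or the gripper's body presses on something with over 40 N, if the wrist force passes 120 N, or if a joint passes its speed limit or range.

## Working session

There is one attempt and no reset: what is moved stays moved. The work goes in short steps, Python scripts to look and compute and a tool call to move; the robot and the scene stay as the last step left them, time stands still between calls to the robot, and variables do not carry over. Pictures are saved under pics/ and viewed, and the job is handed in when it is done.

Besides the shell and the picture viewer there is one more tool, called after "Call:" as name(argument=value, ...), one argument or row to a line, values as JSON. drive_tool: Moves the arm, as the interface text tells. Its arguments: {"type":"object","properties":{"series":{"type":"array","items":{"type":"array"}},"fingers":{"type":"number"}},"required":["series"]}

```bash
ls; mkdir -p pics; python3 - <<'E'
from plant import *
import cv2,numpy as np
print(state())
for n in ["scene","top","wrist"]:
    im=grab_frame(n); cv2.imwrite(f"pics/a_{n}.png",im[:,:,::-1]); m=camera_model(n); print(n,m)
for n in ["jig","stop_thin","stop_thick","phone_top","spacer_centre","spacer_foot","stand"]:
  for c in ["scene","top"]:
    r=place_of(c,n)
    print(n,c,[(np.round(a["location"],4),round(a["confidence"],2)) for a in r[:3]])
print(state()["time"])
E
```

```text
pics
{'time': 0.0, 'joint_pos': array([ 1.15498509e+00,  5.33780735e-02,  1.61429908e+00,  1.18564956e-05,
        1.47598255e+00, -1.18995725e-01]), 'joint_vel': array([-0.00085864, -0.00115522, -0.00090259, -0.00011112,  0.00099608,
       -0.00289896]), 'joint_efforts': array([-2.43578106e-04, -3.93684947e+01, -3.70177639e+01, -1.01689232e-04,
        6.94522445e-03,  1.15445249e-05]), 'tool_pos': array([0.18253937, 0.59710096, 0.23004683]), 'tool_rot': array([-2.78776969e-04,  1.47864063e-01,  9.89007154e-01, -9.95232020e-04]), 'contact_force': array([-0.8175408 , -0.39525969,  0.86359249]), 'ft_torque': array([ 0.05704412, -0.02872327, -0.01971141]), 'gripper_width': 0.9978312447386045}
scene {'fovy': 51.92562698476682, 'cx': 275.4279527581833, 'cy': 210.1932451076779, 'rvec': array([ 1.82549873, -0.96703358,  0.62279982]), 'tvec': array([-0.40163054,  0.28578806,  0.50180213])}
top {'fovy': 43.89007672551875, 'cx': 272.5658099129969, 'cy': 216.9010396993589, 'rvec': array([ 2.13708076, -2.15315656,  0.14276839]), 'tvec': array([-0.07369318,  0.58876122,  1.03519067])}
wrist {'f
[... 312 characters left out ...]
stop_thin top [(array([ 0.5512, -0.0521,  0.0738]), 0.6)]
stop_thick scene [(array([0.5781, 0.1387, 0.0736]), 0.71)]
stop_thick top [(array([0.5751, 0.137 , 0.0746]), 0.74)]
phone_top scene [(array([0.5615, 0.0416, 0.1001]), 0.74), (array([ 0.5487, -0.2716,  0.0646]), 0.54)]
phone_top top [(array([0.5656, 0.0414, 0.0952]), 0.55)]
spacer_centre scene [(array([ 0.5517, -0.2673,  0.0997]), 0.73)]
spacer_centre top [(array([ 0.5543, -0.2685,  0.0994]), 0.69)]
spacer_foot scene [(array([ 0.5487, -0.2681,  0.0657]), 0.93)]
spacer_foot top [(array([ 0.5524, -0.27  ,  0.0678]), 0.55)]
stand scene [(array([ 0.5556, -0.2683,  0.0618]), 0.71)]
stand top [(array([ 0.553 , -0.2687,  0.0613]), 0.85)]
0.85
```

View pics/a_scene.png

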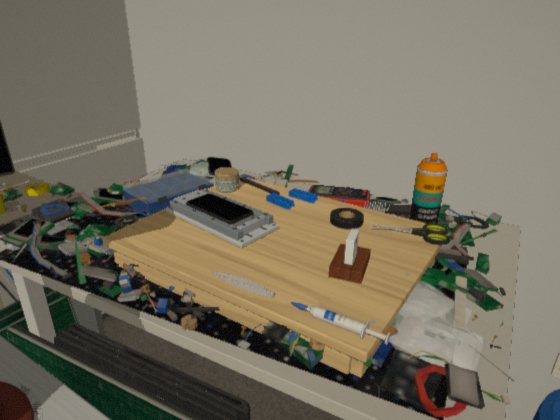

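View pics/a_top.png

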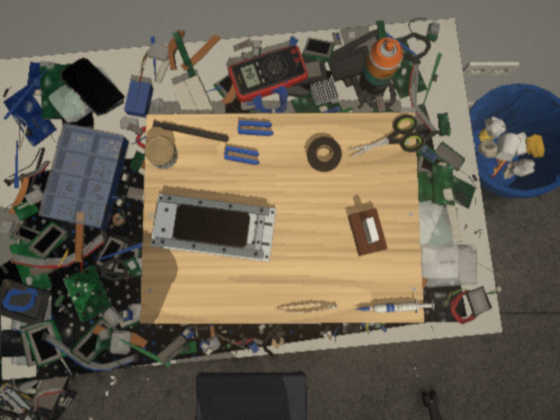

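View pics/a_wrist.png

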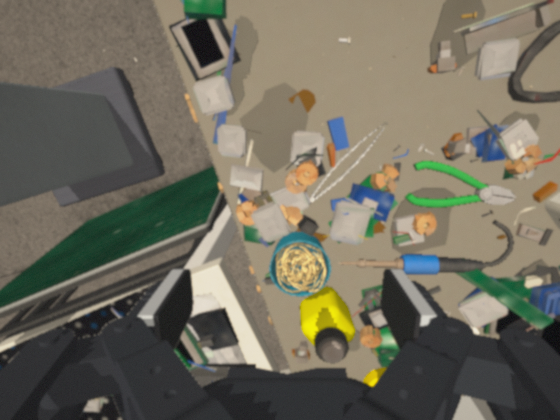

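```bash
cat > h.py <<'E'
from plant import *
import cv2,numpy as np
from scipy.spatial.transform import Rotation as R
def K(m):
    f=210/np.tan(np.radians(m["fovy"]/2)); return f
def toplane(m,uv,z):
    f=K(m); Rm=cv2.Rodrigues(np.array(m["rvec"]))[0]; t=np.array(m["tvec"])
    uv=np.atleast_2d(uv).astype(float)
    d=np.c_[(uv[:,0]-m["cx"])/f,(uv[:,1]-m["cy"])/f,np.ones(len(uv))]@Rm
    c=-Rm.T@t
    return c+d*((z-c[2])/d[:,2])[:,None]
def proj(m,P):
    f=K(m); Rm=cv2.Rodrigues(np.array(m["rvec"]))[0]
    q=np.atleast_2d(P)@Rm.T+np.array(m["tvec"])
    return np.c_[q[:,0]/q[:,2]*f+m["cx"],q[:,1]/q[:,2]*f+m["cy"]]
def rect(m,mask,z):
    v,u=np.nonzero(mask); P=toplane(m,np.c_[u,v],z)[:,:2]
    (c,s,a)=cv2.minAreaRect((P*1000).astype(np.float32)); 
    # angle of long side
    b=cv2.boxPoints((c,s,a)); e=[b[1]-b[0],b[2]-b[1]]; e=max(e,key=np.linalg.norm)
    return np.array(c)/1000,s,np.degrees(np.arctan2(e[1],e[0]))%180
E
python3 - <<'E'
from h import *
m=camera_model("top")
for n,z in [("stand",.084),("spacer_centre",.128),("jig",.092),("phone_top",.096)]:
    for r in masks_of("top",n)[:2]:
        print(n,round(r["confidence"],2),r["pixels"].sum(),rect(m,r["pixels"],z))
print(state()["time"])
E
```

```text
stand 0.92 893 (array([ 0.55164795, -0.26556439]), (83.77557373046875, 58.16142654418945), np.float32(14.541661))
stand 0.5 297 (array([ 0.55548175, -0.27039276]), (48.09023666381836, 25.7340087890625), np.float32(16.44011))
spacer_centre 0.63 279 (array([ 0.55009662, -0.26205902]), (45.46156311035156, 23.498056411743164), np.float32(12.209859))
jig 0.97 2737 (array([0.56270453, 0.03845224]), (235.46766662597656, 106.54145050048828), np.float32(82.13395))
phone_top 0.74 2602 (array([0.5656582 , 0.04202152]), (145.76612854003906, 71.59962463378906), np.float32(82.25899))
1.05
```

Call:
drive_tool(
  series=[
    [[0.019,-0.046,0.003],[0,0,-7.3]],
    [[0.039,-0.092,0.006],[0,0,-14.6]],
    [[0.058,-0.138,0.009],[0,0,-21.9]],
    [[0.078,-0.184,0.012],[0,0,-29.2]],
    [[0.098,-0.23,0.015],[0,0,-36.5]],
    [[0.118,-0.276,0.018],[0,0,-43.8]],
    [[0.138,-0.322,0.021],[0,0,-51.1]],
    [[0.157,-0.368,0.025],[0,0,-58.5]],
  ],
  fingers=-1,
)

```text
time: 1.85
tool_pos: [0.3396, 0.2289, 0.2565]
tool_rot: [0.0, 0.614, 0.789, 0.0]
contact_force: [0.6, 0.4, -0.1]
gripper_width: 1.002
```

Call:
drive_tool(
  series=[
    [[0.019,-0.046,0],[0,0,0]],
    [[0.039,-0.092,0],[0,0,0]],
    [[0.058,-0.138,0],[0,0,0]],
    [[0.078,-0.184,0],[0,0,0]],
    [[0.098,-0.23,0],[0,0,0]],
    [[0.118,-0.276,0],[0,0,0]],
    [[0.138,-0.322,0],[0,0,0]],
    [[0.157,-0.368,0],[0,0,0]],
  ],
)

```text
time: 2.65
tool_pos: [0.4967, -0.1393, 0.2565]
tool_rot: [0.0, 0.613, 0.79, 0.0]
contact_force: [0.2, 1.0, 1.1]
gripper_width: 1.002
```

Call:
drive_tool(
  series=[
    [[0.012,-0.042,0],[0,0,0]],
    [[0.024,-0.084,0],[0,0,0]],
    [[0.034,-0.11,0],[0,0,0]],
    [[0.04,-0.126,0],[0,0,0]],
    [[0.04,-0.126,0],[0,0,0]],
  ],
)

```text
time: 3.15
tool_pos: [0.5364, -0.2644, 0.2558]
tool_rot: [-0.0, 0.613, 0.79, -0.0]
contact_force: [0.3, 0.7, -0.2]
gripper_width: 1.0
```

```bash
python3 - <<'E'
from h import *
s=state(); print(s["time"],s["tool_pos"],R.from_quat(np.roll(s["tool_rot"],-1)).as_matrix().round(4).tolist())
m=camera_model("wrist"); im=grab_frame("wrist"); cv2.imwrite("pics/b_wrist.png",im[:,:,::-1])
Rm=cv2.Rodrigues(m["rvec"])[0]; print("cam",-Rm.T@m["tvec"],Rm.round(3).tolist())
for n in ["stand","spacer_centre","spacer_foot"]:
    print(n,[(np.round(a["location"],4),round(a["confidence"],2)) for a in place_of("wrist",n)[:2]])
for n,z in [("stand",.084),("spacer_centre",.128)]:
    for r in masks_of("wrist",n)[:2]:
        print(n,round(r["confidence"],2),r["pixels"].sum(),rect(m,r["pixels"],z))
E
```

```text
3.15 [ 0.53637843 -0.26435969  0.25584692] [[-0.2485, 0.9686, -0.0006], [0.9686, 0.2485, 0.0003], [0.0004, -0.0005, -1.0]]
cam [ 0.51762511 -0.19349447  0.39693087] [[0.968, 0.25, 0.001], [0.239, -0.927, 0.288], [0.073, -0.279, -0.957]]
stand [(array([ 0.5486, -0.2696,  0.0592]), 0.81)]
spacer_centre [(array([ 0.5542, -0.2642,  0.0969]), 0.57)]
spacer_foot []
stand 0.89 3380 (array([ 0.55162109, -0.26528662]), (83.50259399414062, 58.43972396850586), np.float32(13.629419))
spacer_centre 0.9 1324 (array([ 0.55050677, -0.26164697]), (42.83418273925781, 24.235509872436523), np.float32(14.444386))
```

View pics/b_wrist.png

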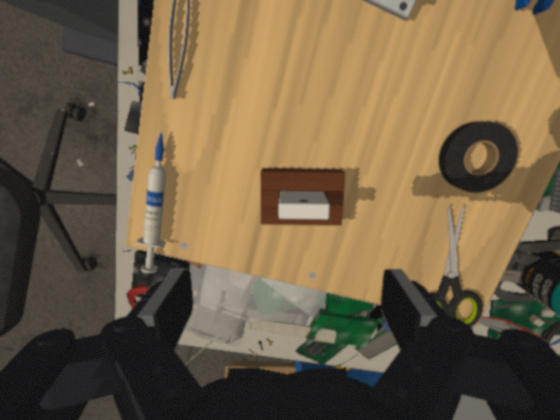

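```bash
python3 - <<'E'
from h import *
im=cv2.imread("pics/b_wrist.png")
c=cv2.resize(im[150:250,240:370],None,fx=6,fy=6,interpolation=cv2.INTER_CUBIC); cv2.imwrite("pics/b2.png",c)
E
```

```text
(no output)
```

View pics/b2.png

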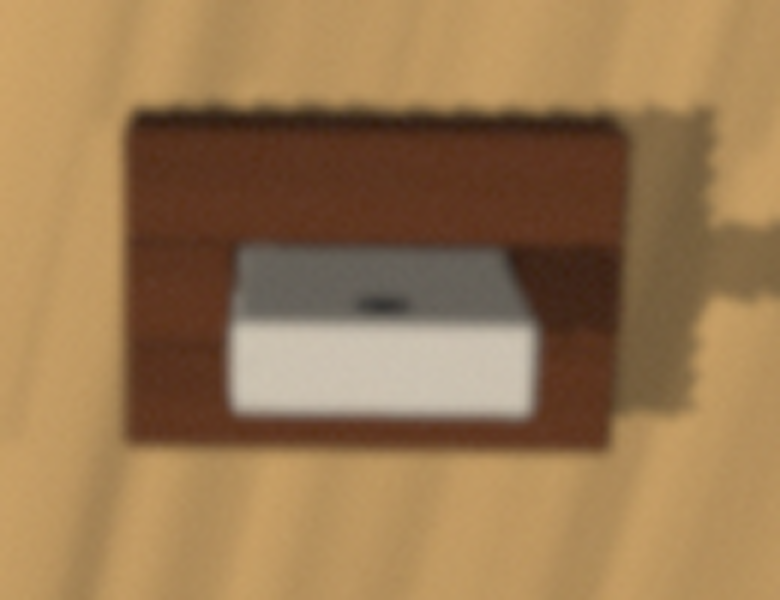

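```bash
python3 - <<'E'
from h import *
m=camera_model("wrist")
for nm,c,z in [("sp",[(230,321),(537,322),(534,416),(231,414)],.128),("st",[(130,125),(623,130),(608,447),(127,442)],.084)]:
    P=toplane(m,np.array(c)/6-.5/6+[240,150],z); print(nm,P.mean(0),[np.linalg.norm(P[i]-P[(i+1)%4]).round(4) for i in range(4)],
     [np.degrees(np.arctan2(*(P[j]-P[i])[1::-1])).round(2) for i,j in [(0,1),(3,2),(0,3),(1,2)]])
E
```

```text
sp [ 0.55192541 -0.26415042  0.128     ] [np.float64(0.0443), np.float64(0.0143), np.float64(0.0444), np.float64(0.0141)] [np.float64(14.43), np.float64(14.22), np.float64(-75.2), np.float64(-74.93)]
st [ 0.5521697  -0.26335421  0.084     ] [np.float64(0.0804), np.float64(0.0546), np.float64(0.0823), np.float64(0.0545)] [np.float64(14.05), np.float64(13.99), np.float64(-77.19), np.float64(-75.12)]
```

Call:
drive_tool(
  series=[
    [[0.0156,0,-0.03],[0,0,0]],
    [[0.0156,0,-0.07],[0,0,0]],
    [[0.0156,0,-0.11],[0,0,0]],
    [[0.0156,0,-0.135],[0,0,0]],
    [[0.0156,0,-0.15],[0,0,0]],
    [[0.0156,0,-0.157],[0,0,0]],
    [[0.0156,0,-0.157],[0,0,0]],
  ],
)

```text
time: 4.15
tool_pos: [0.5519, -0.2627, 0.0993]
tool_rot: [-0.0, 0.612, 0.791, -0.0]
contact_force: [-0.4, -0.2, 0.7]
gripper_width: 0.996
```

Call:
drive_tool(
  series=[
    [[0,0,0],[0,0,0]],
    [[0,0,0],[0,0,0]],
    [[0,0,0],[0,0,0]],
    [[0,0,0],[0,0,0]],
    [[0,0,0],[0,0,0]],
    [[0,0,0],[0,0,0]],
  ],
  fingers=1,
)

```text
time: 4.75
tool_pos: [0.5529, -0.2637, 0.1011]
tool_rot: [0.002, 0.612, 0.791, 0.0]
contact_force: [-0.9, 0.0, 6.0]
gripper_width: 0.505
```

```bash
python3 - <<'E'
from h import *
print(state())
im=grab_frame("wrist"); cv2.imwrite("pics/c_wrist.png",im[:,:,::-1])
E
```

```text
{'time': 4.75, 'joint_pos': array([-5.66487799e-01,  1.33958599e-01,  1.75187281e+00, -1.04427328e-04,
        1.25261905e+00, -8.19447984e-01]), 'joint_vel': array([-8.02765942e-04, -3.86109689e-04,  3.28638508e-04,  6.33966961e-05,
        3.41455709e-04, -1.20661882e-03]), 'joint_efforts': array([-4.54053178e-02, -3.63928127e+01, -3.08374822e+01,  3.79652157e-02,
       -4.11448872e-02, -5.18610123e-04]), 'tool_pos': array([ 0.55288089, -0.26374219,  0.10111366]), 'tool_rot': array([1.56896911e-03, 6.12248168e-01, 7.90664094e-01, 9.56034169e-05]), 'contact_force': array([-0.90318427,  0.02810126,  5.98358226]), 'ft_torque': array([-0.00521178,  0.05853227,  0.01095427]), 'gripper_width': 0.5053115545151111}
```

View pics/c_wrist.png

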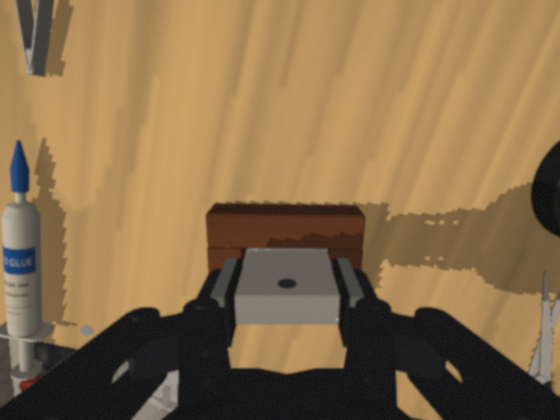

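Call:
drive_tool(
  series=[
    [[0,0,0.004],[0,0,0]],
    [[0,0,0.015],[0,0,0]],
    [[0,0,0.04],[0,0,0]],
    [[0,0,0.075],[0,0,0]],
    [[0,0.03,0.11],[0,0,-6]],
    [[0,0.065,0.14],[0,0,-13]],
    [[0,0.105,0.16],[0,0,-20]],
    [[0,0.13,0.17],[0,0,-22]],
  ],
)

```text
time: 5.6
tool_pos: [0.5524, -0.1311, 0.2727]
tool_rot: [0.002, 0.752, 0.659, 0.001]
contact_force: [1.3, -0.4, -0.5]
gripper_width: 0.504
```

Call:
drive_tool(
  series=[
    [[0,0,0],[0,0,0]],
    [[0,0,0],[0,0,0]],
  ],
)

```text
time: 5.8
tool_pos: [0.5517, -0.1328, 0.2695]
tool_rot: [0.0, 0.751, 0.66, -0.0]
contact_force: [-0.6, 0.7, -0.9]
gripper_width: 0.503
```

```bash
python3 - <<'E'
from h import *
s=state(); print(s)
m=camera_model("wrist");im=grab_frame("wrist"); cv2.imwrite("pics/d_wrist.png",im[:,:,::-1])
cv2.imwrite("pics/d_big.png",cv2.resize(im[:,:,::-1],(800,600)))
for n in ["jig","stop_thin","stop_thick","phone_top","spacer_centre","spacer_foot"]:
    print(n,[(np.round(a["location"],4),round(a["confidence"],2)) for a in place_of("wrist",n)[:2]])
for n,z in [("stop_thin",.092),("phone_top",.096),("jig",.092)]:
    for r in masks_of("wrist",n)[:1]:
        print(n,round(r["confidence"],2),r["pixels"].sum(),rect(m,r["pixels"],z))
print(state()["time"])
E
```

```text
{'time': 5.8, 'joint_pos': array([-3.67042663e-01, -1.04410587e-01,  1.70375919e+00, -5.05430171e-04,
        1.54181963e+00, -2.37544163e-01]), 'joint_vel': array([-0.02371561,  0.02324833,  0.01291144, -0.00156832, -0.00324096,
        0.00156293]), 'joint_efforts': array([ 9.13739875e-01, -3.45157564e+01, -3.86548591e+01,  5.97618590e-02,
        1.97529589e-02,  1.90616352e-02]), 'tool_pos': array([ 0.55170147, -0.13276614,  0.26950529]), 'tool_rot': array([ 3.05269239e-04,  7.51372850e-01,  6.59877815e-01, -1.25123027e-04]), 'contact_force': array([-0.60639541,  0.66185244, -0.87501855]), 'ft_torque': array([-0.07817717,  0.00104788, -0.03656707]), 'gripper_width': 0.5031230290971396}
jig [(array([ 0.7144, -0.1853,  0.0643]), 0.42)]
stop_thin [(array([ 0.5493, -0.0564,  0.0767]), 0.89)]
stop_thick []
phone_top []
spacer_centre [(array([ 0.5497, -0.1315,  0.2661]), 0.56)]
spacer_foot [(array([ 0.5533, -0.1367,  0.2318]), 0.88)]
stop_thin 0.87 984 (array([ 0.55136627, -0.05310204]), (11.646437644958496, 68.70492553710938), np.float32(172.6425))
phone_top 0.81 6595 (array([0.5591366 , 0.00163953]), (66.50239562988281, 69.82128143310547), np.float32(172.6554))
jig 0.86 7836 (array([ 0.55659113, -0.02123198]), (114.94609832763672, 103.24439239501953), np.float32(82.63988))
6.3
```

View pics/d_wrist.png

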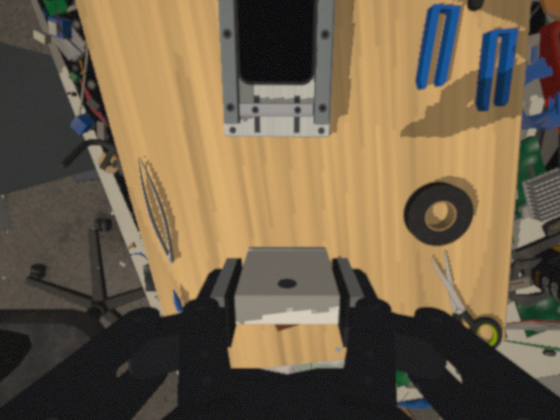

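```bash
python3 - <<'E'
from h import *
im=cv2.imread("pics/d_wrist.png")
cv2.imwrite("pics/d2.png",cv2.resize(im[50:145,215:345],None,fx=6,fy=6,interpolation=cv2.INTER_CUBIC))
cv2.imwrite("pics/d3.png",cv2.resize(im[230:345,215:365],None,fx=5,fy=5,interpolation=cv2.INTER_CUBIC))
E
```

```text
(no output)
```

View pics/d2.png

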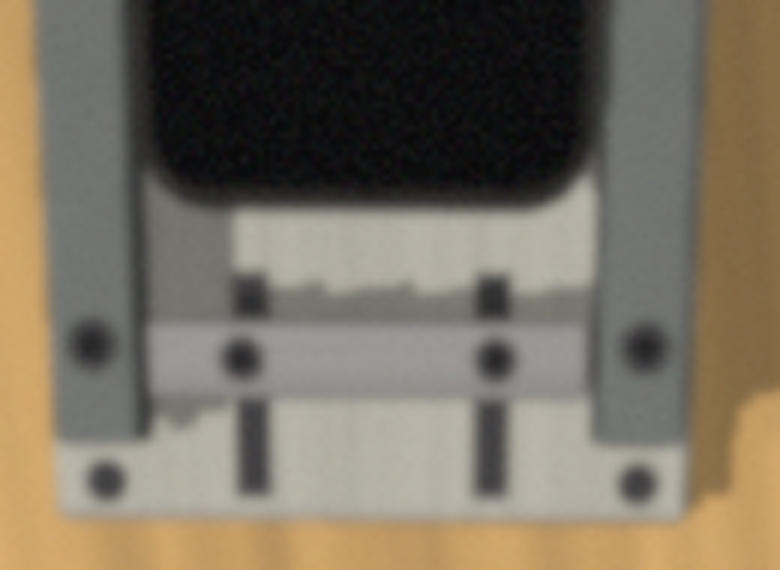

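View pics/d3.png

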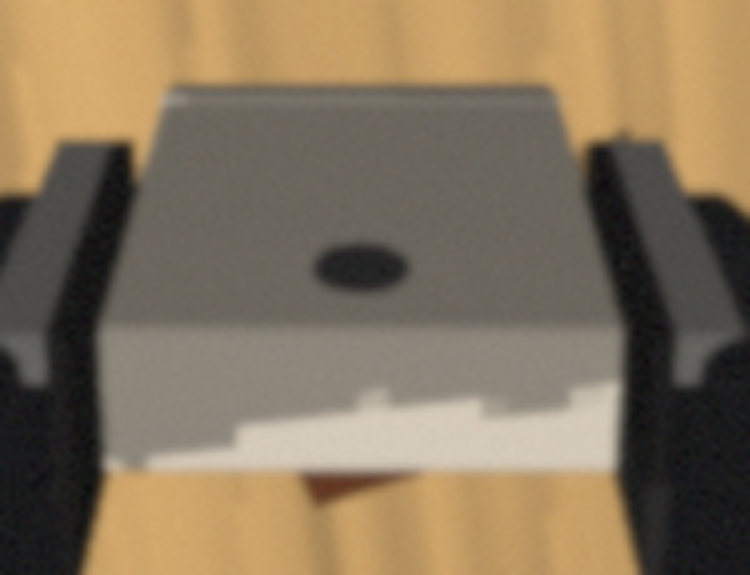

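```bash
python3 - <<'E'
from h import *
m=camera_model("wrist"); s=state(); print(s["tool_pos"])
Rm=cv2.Rodrigues(m["rvec"])[0]; print("cam",-Rm.T@m["tvec"])
def rep(nm,c,f,o,z):
    P=toplane(m,np.array(c)/f-.5/f+o,z); print(nm,P.mean(0).round(4),P[:,:2].round(4).tolist(),[np.linalg.norm(P[i]-P[(i+1)%4]).round(4) for i in range(4)],
     [np.degrees(np.arctan2(*(P[j]-P[i])[1::-1])).round(2) for i,j in [(0,1),(3,2),(0,3),(1,2)]])
rep("stop",[(148,322),(588,322),(588,397),(150,397)],6,[215,50],.092)
rep("phone_end",[(200,203),(540,203),(540,208),(200,208)],6,[215,50],.096)
rep("phone_end_bot",[(200,203),(540,203),(540,208),(200,208)],6,[215,50],.088)
for dz in (.027,.030): rep("spacertop",[(100,325),(625,325),(619,470),(106,470)],5,[215,230],s["tool_pos"][2]+dz)
rep("foot",[(168,92),(553,92),(553,100),(168,100)],5,[215,230],s["tool_pos"][2]-.033)
rep("rail inner end",[(140,438),(594,443),(586,10),(126,10)],6,[215,50],.092)
rep("rail outer",[(57,440),(688,445),(705,10),(40,10)],6,[215,50],.092)
tr=R.from_quat(np.roll(s["tool_rot"],-1)).as_matrix(); print(np.degrees(np.arctan2(tr[1,1],tr[0,1])))
E
```

```text
[ 0.55173242 -0.13333391  0.26893617]
cam [ 0.56102964 -0.06079326  0.40996868]
stop [ 0.5521 -0.0539  0.092 ] [[0.5188, -0.0439], [0.5868, -0.0528], [0.5856, -0.064], [0.5172, -0.055]] [np.float64(0.0686), np.float64(0.0112), np.float64(0.069), np.float64(0.0112)] [np.float64(-7.47), np.float64(-7.47), np.float64(-98.28), np.float64(-96.13)]
phone_end [ 0.5555 -0.032   0.096 ] [[0.5301, -0.0284], [0.5811, -0.035], [0.581, -0.0357], [0.53, -0.029]] [np.float64(0.0514), np.float64(0.0007), np.float64(0.0515), np.float64(0.0007)] [np.float64(-7.47), np.float64(-7.47), np.float64(-99.45), np.float64(-96.54)]
phone_end_bot [ 0.5554 -0.0313  0.088 ] [[0.5293, -0.0275], [0.5816, -0.0344], [0.5815, -0.0351], [0.5292, -0.0282]] [np.float64(0.0528), np.float64(0.0007), np.float64(0.0528), np.float64(0.0007)] [np.float64(-7.47), np.float64(-7.47), np.float64(-99.45), np.float64(-96.54)]
spacertop [ 0.5515 -0.1355  0.2959] [[0.5316, -0.126], [0.5732, -0.1315], [0.5716, -0.1449], [0.5297, -0.1394]] [np.float64(0.042), np.float64(0.0135), np.float64(0.0423), np.float64(0.0135)] [np.float64(-7.47)
[... 456 characters left out ...]
0449), np.float64(0.001), np.float64(0.045), np.float64(0.001)] [np.float64(-7.47), np.float64(-7.47), np.float64(-99.43), np.float64(-95.48)]
rail inner end [ 0.5537 -0.0352  0.092 ] [[0.5146, -0.0609], [0.5858, -0.071], [0.5912, -0.0089], [0.5231, -0.0]] [np.float64(0.0719), np.float64(0.0623), np.float64(0.0686), np.float64(0.0615)] [np.float64(-8.08), np.float64(-7.47), np.float64(81.99), np.float64(85.02)]
rail outer [ 0.5553 -0.0356  0.092 ] [[0.5015, -0.0595], [0.6005, -0.0733], [0.6088, -0.0113], [0.5104, 0.0017]] [np.float64(0.1), np.float64(0.0626), np.float64(0.0992), np.float64(0.0618)] [np.float64(-7.91), np.float64(-7.47), np.float64(81.68), np.float64(82.4)]
-7.533862422104826
```

Call:
drive_tool(
  series=[
    [[0.001,0.03,0],[0,0,-0.3]],
    [[0.002,0.06,-0.02],[0,0,-0.3]],
    [[0.0023,0.085,-0.055],[0,0,-0.3]],
    [[0.0023,0.0953,-0.09],[0,0,-0.3]],
    [[0.0023,0.0953,-0.114],[0,0,-0.3]],
    [[0.0023,0.0953,-0.121],[0,0,-0.3]],
    [[0.0023,0.0953,-0.121],[0,0,-0.3]],
    [[0.0023,0.0953,-0.121],[0,0,-0.3]],
  ],
)

```text
time: 7.1
tool_pos: [0.5552, -0.0383, 0.15]
tool_rot: [0.001, 0.754, 0.657, 0.001]
contact_force: [0.4, -0.4, 0.9]
gripper_width: 0.497
```

```bash
python3 - <<'E'
from h import *
s=state(); print(s["time"],s["tool_pos"],s["contact_force"])
m=camera_model("wrist");im=grab_frame("wrist"); cv2.imwrite("pics/e_wrist.png",im[:,:,::-1])
cv2.imwrite("pics/e2.png",cv2.resize(im[120:350,120:440,::-1],None,fx=2.5,fy=2.5,interpolation=cv2.INTER_CUBIC))
im=grab_frame("scene"); cv2.imwrite("pics/e_scene.png",cv2.resize(im[130:270,130:320,::-1],None,fx=4,fy=4,interpolation=cv2.INTER_CUBIC))
E
```

```text
7.1 [ 0.5552074  -0.03826253  0.14998546] [ 0.42623296 -0.3822039   0.92601702]
```

View pics/e2.png

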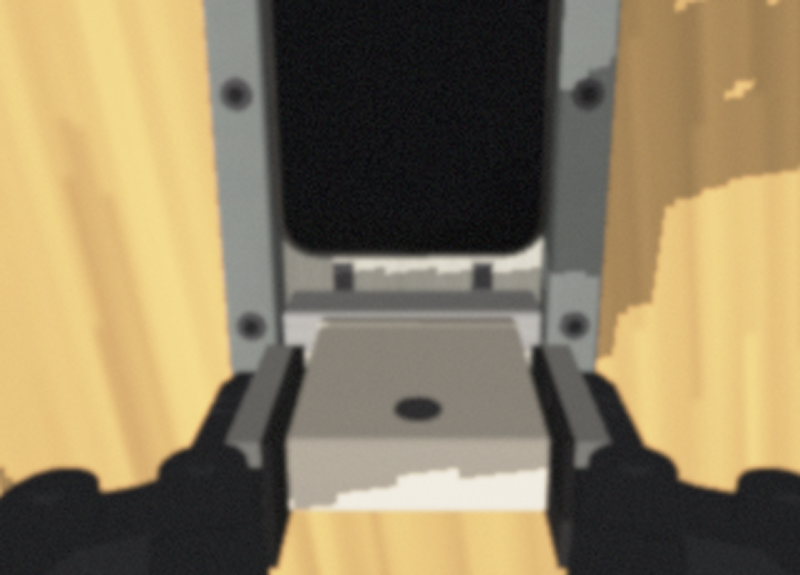

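View pics/e_scene.png

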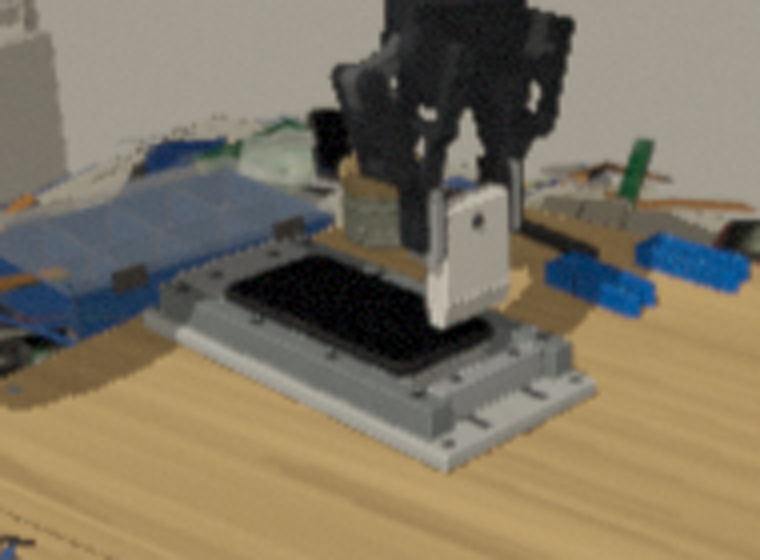

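```bash
python3 - <<'E'
from h import *
m=camera_model("wrist"); s=state(); T=s["tool_pos"]; print(T)
Rm=cv2.Rodrigues(m["rvec"])[0]; print("cam",-Rm.T@m["tvec"])
u=np.array([.1339,.991,0])
def rep(nm,c,z):
    P=toplane(m,np.array(c)/2.5-.2+[120,120],z); print(nm,(P.mean(0)-T).round(4),"along",((P-T)@u).round(4), "len",np.linalg.norm(P[1]-P[0]).round(4), np.degrees(np.arctan2(*(P[1]-P[0])[1::-1])).round(2))
rep("stop top inner",[(284,312),(541,312)],.092)
rep("stop bottom inner",[(292,292),(537,292)],.074)
rep("phone end top",[(320,253),(510,253)],.096)
rep("phone end bot",[(320,255),(510,255)],.088)
rep("foot",[(323,318),(515,318)],T[2]-.033)
rep("tapertop",[(321,325),(519,325)],T[2]-.021)
rep("top front",[(287,438),(550,438)],T[2]+.027)
rep("top back",[(291,511),(547,511)],T[2]+.027)
rep("rail inner",[(281,320),(545,320)],.092)
rep("rail inner",[(270,60),(555,60)],.092)
rep("rail outer",[(231,320),(597,320)],.092)
rep("rail outer",[(210,60),(616,60)],.092)
E
```

```text
[ 0.55551575 -0.03831911  0.15053867]
cam [0.56458779 0.03432434 0.29153978]
stop top inner [-0.0024 -0.0086 -0.0585] along [-0.0087 -0.009 ] len 0.0685 -7.87
stop bottom inner [-0.002  -0.0099 -0.0765] along [-0.0099 -0.0101] len 0.0707 -7.87
phone end top [ 0.0006  0.009  -0.0545] along [0.0091 0.0089] len 0.0485 -7.85
phone end bot [ 0.0002  0.0059 -0.0625] along [0.0059 0.0058] len 0.0506 -7.86
foot [ 0.0003  0.0001 -0.033 ] along [0.0002 0.0001] len 0.0447 -7.88
tapertop [ 0.0009  0.0034 -0.021 ] along [0.0036 0.0035] len 0.0431 -7.88
top front [0.0005 0.0046 0.027 ] along [0.0047 0.0045] len 0.0421 -7.92
top back [-0.0013 -0.0089  0.027 ] along [-0.0089 -0.0091] len 0.0422 -7.95
rail inner [-0.0026 -0.0109 -0.0585] along [-0.011  -0.0113] len 0.0706 -7.88
rail inner [ 0.0066  0.0567 -0.0585] along [0.0571 0.057 ] len 0.0692 -7.79
rail outer [-0.0023 -0.0109 -0.0585] along [-0.011  -0.0113] len 0.0979 -7.88
rail outer [ 0.0067  0.0566 -0.0585] along [0.0571 0.057 ] len 0.0986 -7.79
```

Call:
drive_tool(
  series=[
    [[0.0003,0.0025,0],[0,0,0]],
    [[0.0003,0.0025,-0.006],[0,0,0]],
    [[0.0003,0.0025,-0.012],[0,0,0]],
    [[0.0003,0.0025,-0.017],[0,0,0]],
    [[0.0003,0.0025,-0.022],[0,0,0]],
    [[0.0003,0.0025,-0.026],[0,0,0]],
    [[0.0003,0.0025,-0.03],[0,0,0]],
    [[0.0003,0.0025,-0.03],[0,0,0]],
  ],
)

```text
time: 8.0
tool_pos: [0.5539, -0.0351, 0.1173]
tool_rot: [-0.001, 0.754, 0.657, -0.0]
contact_force: [0.5, 0.9, -0.5]
gripper_width: 0.502
```

```bash
python3 - <<'E'
from h import *
s=state(); print(s["time"],s["tool_pos"],s["contact_force"],s["ft_torque"])
m=camera_model("wrist");im=grab_frame("wrist"); 
cv2.imwrite("pics/f2.png",cv2.resize(im[120:350,120:440,::-1],None,fx=2.5,fy=2.5,interpolation=cv2.INTER_CUBIC))
im=grab_frame("scene"); cv2.imwrite("pics/f_scene.png",cv2.resize(im[150:260,150:290,::-1],None,fx=5,fy=5,interpolation=cv2.INTER_CUBIC))
E
```

```text
8.0 [ 0.55391511 -0.03513407  0.11730761] [ 0.52977365  0.88398065 -0.48554285] [ 0.02466526 -0.01720424 -0.00760413]
```

View pics/f2.png

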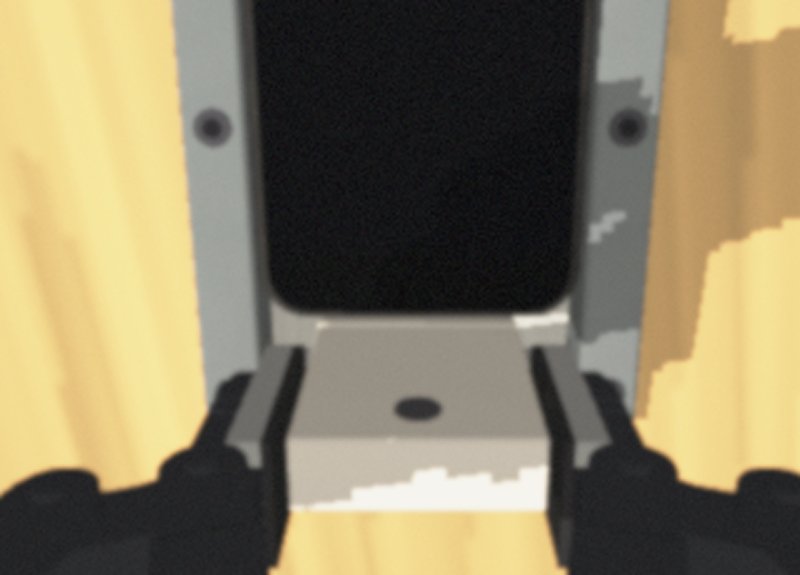

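View pics/f_scene.png

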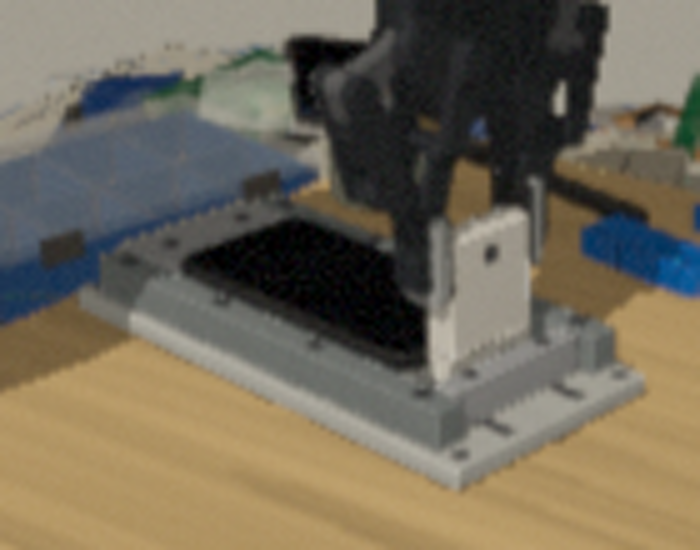

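Call:
drive_tool(
  series=[
    [[0,0,-0.003],[0,0,0]],
    [[0,0,-0.005],[0,0,0]],
    [[0,0,-0.007],[0,0,0]],
    [[0,0,-0.008],[0,0,0]],
    [[0,0,-0.008],[0,0,0]],
    [[0,0,-0.008],[0,0,0]],
  ],
)

```text
time: 8.7
tool_pos: [0.5544, -0.0352, 0.1102]
tool_rot: [-0.0, 0.754, 0.657, 0.0]
contact_force: [0.1, 0.2, -0.2]
gripper_width: 0.505
```

Call:
drive_tool(
  series=[
    [[0,0,-0.001],[0,0,0]],
    [[0,0,-0.0015],[0,0,0]],
    [[0,0,-0.002],[0,0,0]],
    [[0,0,-0.002],[0,0,0]],
  ],
)

```text
time: 9.1
tool_pos: [0.5544, -0.0352, 0.1081]
tool_rot: [-0.0, 0.754, 0.657, -0.0]
contact_force: [-0.1, 0.2, 0.3]
gripper_width: 0.503
```

Call:
drive_tool(
  series=[
    [[0,0,-0.001],[0,0,0]],
    [[0,0,-0.0015],[0,0,0]],
    [[0,0,-0.002],[0,0,0]],
    [[0,0,-0.002],[0,0,0]],
  ],
)

```text
time: 9.5
tool_pos: [0.5548, -0.0353, 0.1071]
tool_rot: [0.0, 0.754, 0.657, 0.0]
contact_force: [-1.8, 1.0, 5.2]
gripper_width: 0.5
```

Call:
drive_tool(
  series=[
    [[0,0,-0.001],[0,0,0]],
    [[0,0,-0.001],[0,0,0]],
  ],
)

```text
time: 9.7
tool_pos: [0.5552, -0.0354, 0.107]
tool_rot: [0.001, 0.754, 0.657, 0.0]
contact_force: [-3.0, -0.3, 8.0]
gripper_width: 0.5
```

```bash
python3 - <<'E'
from h import *
s=state(); print(s["time"],s["tool_pos"],s["contact_force"],s["ft_torque"])
m=camera_model("wrist");im=grab_frame("wrist"); 
cv2.imwrite("pics/g2.png",cv2.resize(im[120:350,120:440,::-1],None,fx=2.5,fy=2.5,interpolation=cv2.INTER_CUBIC))
im=grab_frame("scene"); cv2.imwrite("pics/g_scene.png",cv2.resize(im[150:260,150:290,::-1],None,fx=5,fy=5,interpolation=cv2.INTER_CUBIC))
for c in("scene","top"):
  for n in ["spacer_centre","spacer_foot"]: print(n,[(np.round(a["location"],4),round(a["confidence"],2)) for a in place_of(c,n)[:2]])
E
```

```text
9.7 [ 0.55520426 -0.03538778  0.10703103] [-2.96266921 -0.27697168  7.98742722] [0.03504959 0.61767082 0.04226553]
spacer_centre [(array([ 0.5555, -0.038 ,  0.1047]), 0.68)]
spacer_foot [(array([ 0.5529, -0.0415,  0.0706]), 0.56)]
spacer_centre [(array([ 0.5543, -0.2685,  0.0994]), 0.69)]
spacer_foot [(array([ 0.5524, -0.27  ,  0.0678]), 0.55)]
```

View pics/g2.png

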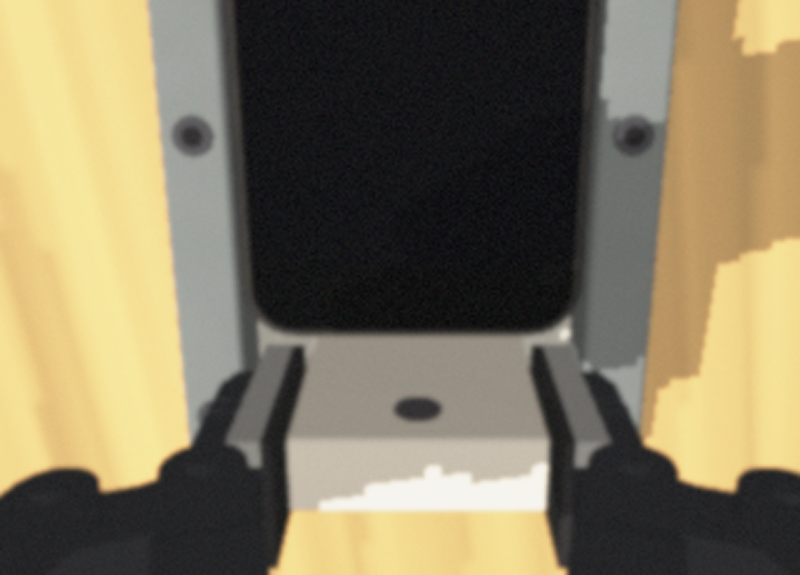

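View pics/g_scene.png

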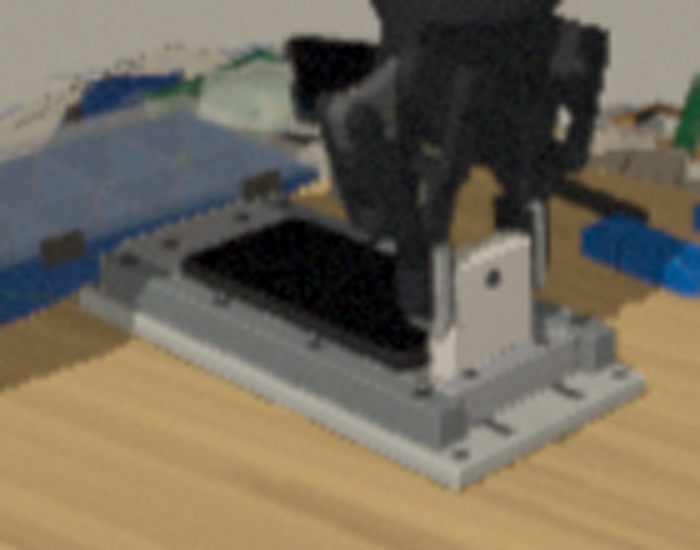

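Call:
drive_tool(
  series=[
    [[0,0,0],[0,0,0]],
    [[0,0,0.001],[0,0,0]],
    [[0,0,0.002],[0,0,0]],
    [[0,0,0.002],[0,0,0]],
    [[0,0,0.002],[0,0,0]],
  ],
  fingers=-1,
)

```text
time: 10.5
tool_pos: [0.5543, -0.0352, 0.107]
tool_rot: [-0.0, 0.754, 0.657, -0.0]
contact_force: [0.3, 0.3, -0.5]
gripper_width: 0.999
```

Call:
drive_tool(
  series=[
    [[0,0,0.005],[0,0,0]],
    [[0,0,0.015],[0,0,0]],
    [[0,0,0.035],[0,0,0]],
    [[0,0,0.065],[0,0,0]],
    [[0,0,0.1],[0,0,0]],
    [[0,0,0.13],[0,0,0]],
    [[0,0,0.14],[0,0,0]],
    [[0,0,0.14],[0,0,0]],
  ],
)

```text
time: 11.3
tool_pos: [0.5555, -0.0354, 0.2498]
tool_rot: [0.002, 0.754, 0.657, 0.001]
contact_force: [-0.4, -0.2, -0.6]
gripper_width: 1.002
```

```bash
python3 - <<'E'
from h import *
s=state(); print(s["time"],s["tool_pos"],s["contact_force"],s["gripper_width"])
m=camera_model("wrist");im=grab_frame("wrist"); cv2.imwrite("pics/i_wrist.png",im[:,:,::-1])
im=grab_frame("scene"); cv2.imwrite("pics/i_scene.png",cv2.resize(im[150:260,150:290,::-1],None,fx=5,fy=5,interpolation=cv2.INTER_CUBIC))
for c in("scene","wrist"):
  for n in ["spacer_centre","spacer_foot","phone_top","jig","stop_thick","stop_thin"]: print(c,n,[(np.round(a["location"],4),round(a["confidence"],2)) for a in place_of(c,n)[:2]])
print(rect(m,masks_of("wrist","phone_top")[0]["pixels"],.096))
E
```

```text
11.3 [ 0.55551278 -0.03540828  0.24982077] [-0.35241873 -0.16345243 -0.62919782] 1.0017076868158348
scene spacer_centre [(array([ 0.5562, -0.0382,  0.1074]), 0.78)]
scene spacer_foot []
scene phone_top [(array([0.5626, 0.0422, 0.0985]), 0.93)]
scene jig [(array([0.5627, 0.0396, 0.0598]), 0.9)]
scene stop_thick [(array([ 0.551 , -0.0494,  0.074 ]), 0.71), (array([0.5762, 0.1366, 0.0724]), 0.57)]
scene stop_thin [(array([ 0.5505, -0.0472,  0.0737]), 0.65), (array([ 0.4065, -0.1427,  0.062 ]), 0.33)]
wrist spacer_centre [(array([ 0.553 , -0.0347,  0.1025]), 0.69)]
wrist spacer_foot [(array([ 0.5538, -0.0371,  0.0742]), 0.94), (array([ 0.5481, -0.2676,  0.0617]), 0.71)]
wrist phone_top [(array([0.5602, 0.0442, 0.0959]), 0.71)]
wrist jig [(array([ 0.5488, -0.2702,  0.063 ]), 0.51)]
wrist stop_thick []
wrist stop_thin []
(array([0.5639469 , 0.04032434]), (144.27772521972656, 70.6487045288086), np.float32(82.26147))
```

View pics/i_wrist.png

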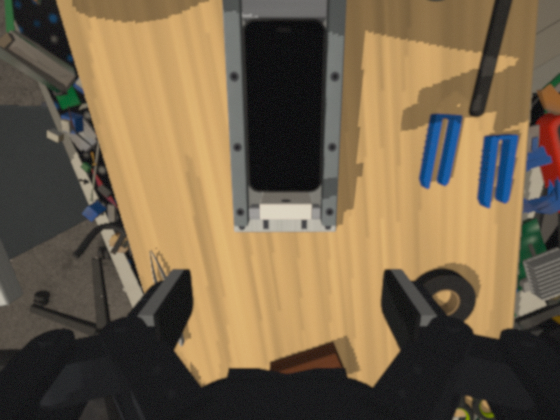

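View pics/i_scene.png

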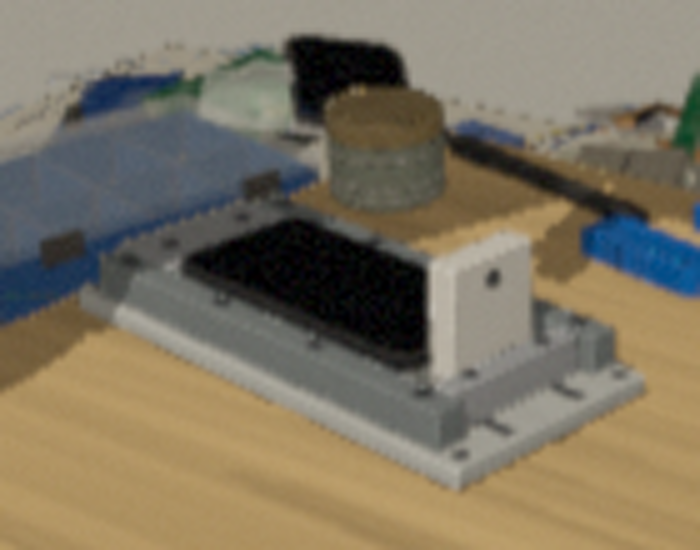

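Call:
drive_tool(
  series=[
    [[0.005,0.04,0],[0,0,0]],
    [[0.01,0.076,-0.01],[0,0,0]],
    [[0.01,0.076,-0.045],[0,0,0]],
    [[0.01,0.076,-0.085],[0,0,0]],
    [[0.01,0.076,-0.11],[0,0,0]],
    [[0.01,0.076,-0.125],[0,0,0]],
    [[0.01,0.076,-0.13],[0,0,0]],
    [[0.01,0.076,-0.13],[0,0,0]],
  ],
  fingers=1,
)

```text
time: 12.85
tool_pos: [0.5647, 0.0407, 0.1175]
tool_rot: [0.0, 0.754, 0.657, 0.0]
contact_force: [-0.3, -0.4, 0.5]
gripper_width: -0.002
```

Call:
drive_tool(
  series=[
    [[0,0,-0.005],[0,0,0]],
    [[0,0,-0.008],[0,0,0]],
    [[0,0,-0.01],[0,0,0]],
    [[0,0,-0.01],[0,0,0]],
    [[0,0,-0.01],[0,0,0]],
  ],
)

```text
time: 13.35
tool_pos: [0.5646, 0.0408, 0.1075]
tool_rot: [0.0, 0.754, 0.657, 0.0]
contact_force: [-0.4, -0.0, -0.5]
gripper_width: -0.001
```

```bash
python3 - <<'E'
from h import *
s=state(); print(s["time"],s["tool_pos"],s["contact_force"],s["ft_torque"],s["gripper_width"])
m=camera_model("wrist");im=grab_frame("wrist"); cv2.imwrite("pics/j_wrist.png",im[:,:,::-1])
im=grab_frame("scene"); cv2.imwrite("pics/j_scene.png",cv2.resize(im[150:260,150:290,::-1],None,fx=5,fy=5,interpolation=cv2.INTER_CUBIC))
E
```

```text
13.35 [0.56455799 0.04075981 0.1074589 ] [-0.37322462 -0.025817   -0.48361865] [-0.00802236  0.00279692  0.00591486] -0.0014612442385633503
```

View pics/j_wrist.png

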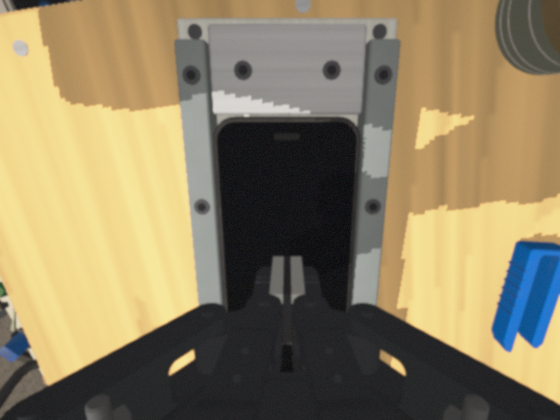

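View pics/j_scene.png

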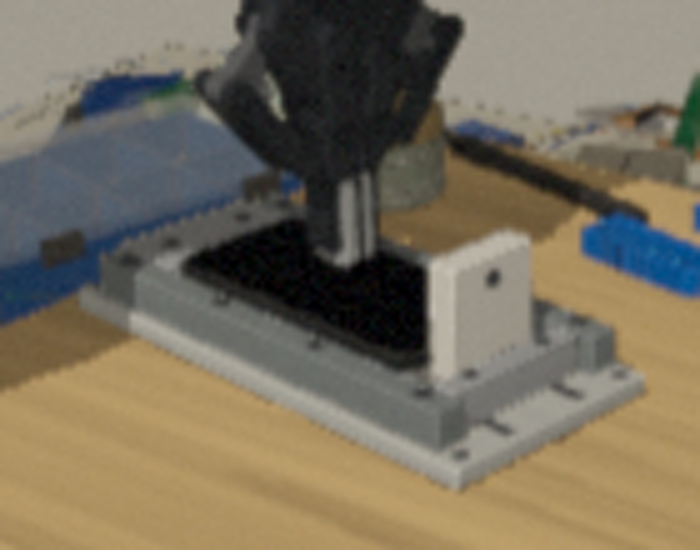

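```bash
python3 - <<'E'
from h import *
m=camera_model("wrist"); T=state()["tool_pos"]; u=np.array([.1339,.991,0]); v=np.array([.991,-.1339,0])
P=toplane(m,[(287,118),(218,200),(357,200)],.096); print(((P-T)@u).round(4),((P-T)@v).round(4))
E
```

```text
[0.0723 0.034  0.0339] [-0.0001 -0.0338  0.0341]
```

Call:
drive_tool(
  series=[
    [[0,0,-0.004],[0,0,0]],
    [[0,0,-0.007],[0,0,0]],
    [[0,0,-0.009],[0,0,0]],
    [[0,0,-0.009],[0,0,0]],
  ],
)

```text
time: 13.85
tool_pos: [0.564, 0.0408, 0.0975]
tool_rot: [-0.0, 0.754, 0.657, -0.0]
contact_force: [-0.5, -0.7, 0.4]
gripper_width: -0.001
```

Centred within a millimetre. Now pressing in small steps.

Call:
drive_tool(
  series=[
    [[0,0,-0.0005],[0,0,0]],
    [[0,0,-0.001],[0,0,0]],
    [[0,0,-0.0015],[0,0,0]],
    [[0,0,-0.002],[0,0,0]],
    [[0,0,-0.002],[0,0,0]],
  ],
)

```text
time: 14.35
tool_pos: [0.5644, 0.0408, 0.0962]
tool_rot: [-0.0, 0.754, 0.657, -0.0]
contact_force: [-0.2, -0.6, 1.1]
gripper_width: -0.001
```

Call:
drive_tool(
  series=[
    [[0,0,-0.0005],[0,0,0]],
    [[0,0,-0.001],[0,0,0]],
    [[0,0,-0.001],[0,0,0]],
    [[0,0,-0.001],[0,0,0]],
  ],
)

```text
time: 14.75
tool_pos: [0.5645, 0.0408, 0.0955]
tool_rot: [0.0, 0.754, 0.657, 0.0]
contact_force: [-0.7, -0.8, 2.4]
gripper_width: 0.002
```

Call:
drive_tool(
  series=[
    [[0,0,-0.0005],[0,0,0]],
    [[0,0,-0.001],[0,0,0]],
    [[0,0,-0.001],[0,0,0]],
    [[0,0,-0.001],[0,0,0]],
  ],
)

```text
time: 15.15
tool_pos: [0.5645, 0.0408, 0.0944]
tool_rot: [0.0, 0.754, 0.657, 0.0]
contact_force: [-2.2, 0.6, 4.0]
gripper_width: -0.004
```

Call:
drive_tool(
  series=[
    [[0,0,-0.0005],[0,0,0]],
    [[0,0,-0.001],[0,0,0]],
    [[0,0,-0.0015],[0,0,0]],
    [[0,0,-0.0015],[0,0,0]],
    [[0,0,-0.0015],[0,0,0]],
  ],
)

```text
time: 15.65
tool_pos: [0.5645, 0.0408, 0.0931]
tool_rot: [0.0, 0.754, 0.657, 0.0]
contact_force: [-3.2, 0.4, 6.7]
gripper_width: 0.0
```

Call:
drive_tool(
  series=[
    [[0,0,-0.0005],[0,0,0]],
    [[0,0,-0.001],[0,0,0]],
    [[0,0,-0.001],[0,0,0]],
    [[0,0,-0.001],[0,0,0]],
  ],
)

```text
time: 16.05
tool_pos: [0.5645, 0.0408, 0.0924]
tool_rot: [0.0, 0.754, 0.657, 0.0]
contact_force: [-3.8, -0.2, 6.6]
gripper_width: 0.001
```

```bash
python3 - <<'E'
from h import *
for i in range(4):
    s=state(); print(s["time"],s["tool_pos"],s["contact_force"],s["ft_torque"],s["joint_vel"].round(4)); im=grab_frame("scene")
E
```

```text
16.05 [0.56454523 0.0407985  0.09237594] [-3.77558163 -0.17689493  6.61346714] [0.05494454 0.59582889 0.00620821] [ 0.0003  0.001  -0.0011  0.0006 -0.0014  0.0011]
16.1 [0.56457291 0.04076794 0.09239688] [-3.24314555  0.5483464   6.85057377] [-0.01090077  0.61542839 -0.0354836 ] [ 0.0001 -0.0006  0.0019  0.0006 -0.0005  0.0005]
16.15 [0.56453951 0.04077936 0.09236091] [-3.51182446 -0.81923953  7.02262649] [ 0.00911517  0.64453183 -0.01329372] [-0.0011  0.001   0.0001 -0.0014 -0.0027  0.0003]
16.2 [0.56454203 0.04077052 0.09236699] [-3.85330478 -0.35182811  6.81536503] [ 0.04567575  0.62767845 -0.01781725] [ 0.      0.0003 -0.0005 -0.0001  0.0012 -0.0005]
```

Call:
drive_tool(
  series=[
    [[0,0,-0.0004],[0,0,0]],
    [[0,0,-0.0008],[0,0,0]],
    [[0,0,-0.0008],[0,0,0]],
    [[0,0,-0.0008],[0,0,0]],
    [[0,0,-0.0008],[0,0,0]],
  ],
)

```text
time: 16.75
tool_pos: [0.5646, 0.0408, 0.0917]
tool_rot: [0.0, 0.754, 0.657, -0.0]
contact_force: [-3.8, -0.1, 7.5]
gripper_width: 0.001
```

```bash
python3 - <<'E'
from h import *
Z=[];F=[]
for i in range(10):
    s=state(); Z.append(s["tool_pos"]);F.append(s["contact_force"]); im=grab_frame(["scene","wrist"][i%2])
    if i==8: cv2.imwrite("pics/k_scene.png",cv2.resize(im[150:260,150:290,::-1],None,fx=5,fy=5,interpolation=cv2.INTER_CUBIC))
    if i==9: cv2.imwrite("pics/k_wrist.png",im[:,:,::-1])
print(s["time"],np.mean(Z,0),np.mean(F,0),np.std(F,0))
for n in ["phone_top","spacer_centre","spacer_foot"]: print(n,[(np.round(a["location"],4),round(a["confidence"],2)) for a in place_of("scene",n)[:2]])
E
```

```text
17.2 [0.56455872 0.04079039 0.09176145] [-3.94691349  0.07214295  8.37810118] [0.39287063 0.5474495  0.43970558]
phone_top [(array([0.5598, 0.0415, 0.0899]), 0.68), (array([ 0.5502, -0.0508,  0.0731]), 0.58)]
spacer_centre [(array([ 0.5543, -0.0393,  0.1068]), 0.77)]
spacer_foot [(array([ 0.5496, -0.0429,  0.0687]), 0.75)]
```

View pics/k_scene.png

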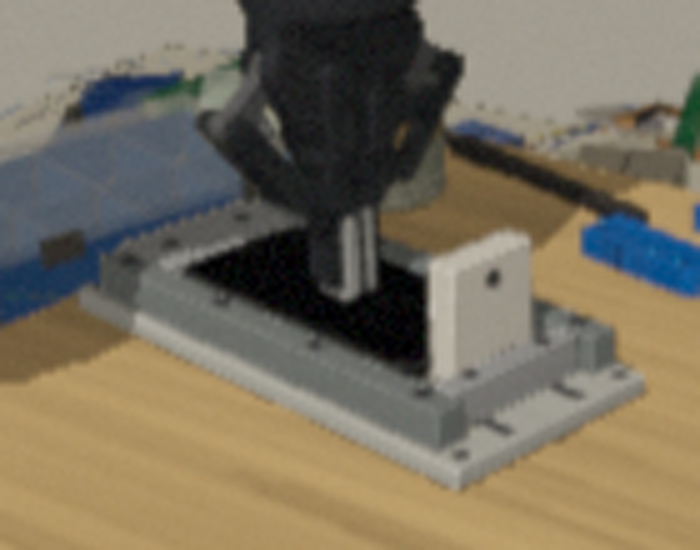

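View pics/k_wrist.png

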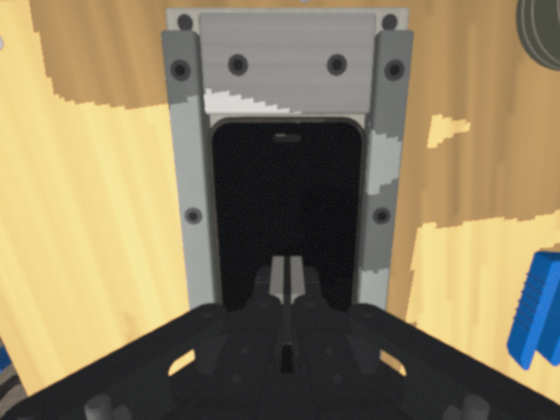

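```bash
python3 - <<'E'
from h import *
s=state(); print(s["time"],s["tool_pos"],s["contact_force"]); print(job_done())
E
```

```text
17.4 [0.56455839 0.04078232 0.09174568] [-3.96931183 -0.27384604  8.03760479]
the job is handed in; nothing more can be done
None
```

The spacer is home in the wide gap at the thin-stop end and released. The phone is pressed level with the rails, and I handed in at 17.4 s with the arm still holding it.

- **Spacer:** I gripped it near the top and lowered it nose first. It met no resistance until the floor, where the fingertips were at z = 0.107 and the push was 5–8 N, as expected for fully home. After release, pictures showed it upright in the gap, and the trained networks put its centre 40 to 45 mm above the board, against 42 mm for fully home.
- **Phone:** I pressed with closed fingers, within about a millimetre of the phone's centre. Contact came at z ≈ 0.096. At hand-in the fingertips held at z = 0.0917, with the rails at 0.092, and about 8 N vertical.
- **Level:** the last pictures show the screen level with the rails, and nothing else was touched.

**Checks that disagreed:**
- A sideways force of about 4 N across the jig remained while pressing; the phone did not visibly shift.
- The network's last screen height was 0.090, about 2 mm lower than the fingertip reading but within its 4 mm accuracy.
- Two network calls confused the thin and thick stops or misplaced the jig. I used the picture measurements there instead.

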